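# Dip the meat thermometer and show it

## Task

Turn the wooden turntable (a post on it serves as handle) until the probe sleeve of the roasting box points squarely at the steel pointer on the turntable's foot. Then take the meat thermometer from its rest, slide its stem into the sleeve, without forcing it, until the collar stops against the sleeve's mouth, pause there for at least half a second, and draw it fully out. Finish still holding the thermometer, motionless, stem level, at least 20 cm above the ledge, with the sleeve still pointing at the pointer and the other things on the ledge left where they are.

Things in the scene. Friction and masses are not known exactly. Their poses are not given: they have to be found in the camera images.
- foot: Fixed round dark wooden foot of the turntable, 220 mm across; origin on the turning axis, at ledge height. A tongue 24 mm wide runs out along its +x axis, carrying the steel pointer, an upright pointed stud 16 mm thick whose centre is 158 mm from the turning axis and whose top is 52 mm above the ledge. Its z is up.
- turntable (a joint): Angle of the turning disc on its foot, rad; positive is anticlockwise seen from above. 0: the sleeve points exactly at the pointer. Starts between 0.4 and 1.0; it turns from -0.7 to 1.3 and stays where it is left (friction about 0.2 N m). The wooden disc is 280 mm across, its top 40 mm above the ledge; a dark steel lidded roasting box, 120 x 100 mm, its lid knob reaching 125 mm above the ledge, is fixed on it.
- post_grip (a point): Point to hold on the turntable's upright round wooden post, 16 mm thick, fixed to the disc 115 mm from the turning axis. This point is 68 mm above the ledge; the post runs from 40 to 90 mm above the ledge. It is 120 degrees clockwise (seen from above) round the turning axis from the direction in which the sleeve points. It turns with the disc; its x axis is the horizontal direction in which the sleeve points.
- sleeve (a point): Steel probe sleeve fixed in the side of the roasting box: a tube of 13 mm bore, 70 mm long, flaring to a funnel mouth 24 mm wide inside and 30 mm outside. Origin at the centre of the mouth, 70 mm out from the turning axis and 115 mm above the ledge. Its z axis is the bore's axis, pointing out of the mouth: outwards from the turning axis and 35 degrees above level. The stem goes in along -z; the tube is open at its inner end, so only the collar stops the stem.
- rest: Fixed light wooden rest on the ledge, base 170 x 60 x 12 mm, with two notched uprights 32 mm wide: one under the stem (85 mm from the handle's centre, top 50 mm above the ledge), one under the dial end of the handle (its near face 26 mm from the handle's centre, top 47 mm above the ledge). Origin at ledge height right below the centre of the handle; x axis along the thermometer, from tip to dial; z up.
- probe_grip (a point): Centre of the square black handle (16 x 16 mm, 70 mm long) of the loose meat thermometer, 90 g, which starts lying level on its rest with this point 45 mm above the ledge. x axis along the thermometer from tip to dial; z up as it lies. From here towards the tip (-x): handle to 35 mm, steel collar 32 mm across and 8 mm thick to 43 mm, steel stem 7 mm thick to the tip at 118 mm. Towards +x: round dial head 40 mm across, from 35 to 49 mm.
- probe_collar (a point): Centre of the collar's stop face, the face on the stem side, 43 mm from the handle's centre; axes as probe_grip. The stem is 75 mm long from here to the tip.
- probe_tip (a point): Tip of the thermometer's stem, 118 mm from the handle's centre; axes as probe_grip.
- probe: The whole thermometer; origin and axes are those of probe_grip.
- jar_mid (a point): Bystander, leave alone: small glass jar with screw lid, 60 mm across, 80 mm high; its middle.
- mill_mid (a point): Bystander, leave alone: wooden pepper mill, 52 mm across, 95 mm high; its middle.
- brush_mid (a point): Bystander, leave alone: black basting brush, 220 mm long, lying; its middle.
- scraper_mid (a point): Bystander, leave alone: green plastic grill scraper, 165 mm long, lying; its middle.
- mug_mid (a point): Bystander, leave alone: white mug, 80 mm across, 85 mm high; its middle.
- tin_mid (a point): Bystander, leave alone: spice tin, 66 mm across, 90 mm high; its middle.
- tongs_mid (a point): Bystander, leave alone: steel tongs, 260 mm long, lying; its middle.
Mind the look-alikes: they are no part of the job. Leave any red or turquoise look-alike of the probe alone.

How it is judged (in metres and radians):
On the way, in this order (a step that is already met when the one before it is completed fails the run):
1. the sleeve points at the pointer, to within 0.12 rad (value of joint turntable between -0.12 and 0.12 rad), for 0.2 s.
2. the stem is in the sleeve with the collar stopped on the mouth (within 5 mm), the sleeve still within 0.17 rad of the pointer (z of probe_collar in the frame of sleeve below 0.005 m and distance between probe_collar and sleeve below 0.01 m and angle between the x axis of probe and the z axis of sleeve, either way round below 0.14 rad and z of probe_tip in the frame of sleeve below -0.06 m and value of joint turntable between -0.17 and 0.17 rad), for 0.4 s.
At the end, for the whole second after the job is handed in: The thermometer is held in the fingers, still (under 0.03 m/s), touching neither turntable nor rest, level within 0.17 rad, handle and tip more than 190 mm above the ledge, tip more than 30 mm from the sleeve mouth; the sleeve faces the pointer within 0.17 rad (contact force between probe and the fingers above 1 N and contact force between probe and foot below 0.1 N and contact force between probe and rest below 0.1 N and angle between probe's own x axis and vertical between 1.4008 and 1.7408 rad and height (world z) of each of probe_tip, probe_grip above 0.19 m and distance between probe_tip and sleeve above 0.03 m and linear speed of probe below 0.03 m/s and value of joint turntable between -0.17 and 0.17 rad); the arm keeps its last pose, push and grip.
It fails at once if the thermometer is forced against the sleeve or turntable with more than 45 N (contact force between probe and foot above 45 N).
It fails at once if a bystander is moved more than 40 mm (distance of any of jar_mid, mill_mid, brush_mid, scraper_mid, mug_mid, tin_mid, tongs_mid from where it was at the start of the episode above 0.04 m).
It also fails if it takes over 72 s, if anything falls off the work surface, if the arm or the gripper's body presses on something with over 40 N, if the wrist force passes 120 N, or if a joint passes its speed limit or range.

## Robot

A 6-joint arm with a two-finger parallel gripper is mounted at the origin on the work surface. World frame = base frame: x ahead of the robot, y to its left, z up, the work surface at z = 0. Lengths are in m, angles in degrees, forces in N, time in s.
With the tool pointing down it reaches from about 0.25 to 0.725 m from the base axis. Payload 9.7 kg.
Tool frame: the origin (TCP) lies midway between the tips of the shut fingers; the grasp point (between the pads) lies 19 mm behind it (bot.pinch_z is the distance from the TCP to the grasp point, in m); z points along the fingers, y is the line along which they close (so a half turn about z gives the same grasp; the last joint's range is limited). The gripper opens to 85 mm and grips with 20 to 120 N. Pads are 22 mm wide; open, the fingers measure 114 mm over their backs; the gripper's body (76 mm by 85 mm) begins 54 mm behind the grasp point. The pads swing forward as they close: fully open they stand 13 mm farther back than shut.
Start: joints at [-66.578, 4.979, 10.078, 95.1, 0, 90], TCP at [0.219, -0.505, 0.231] pointing down, gripper open.
Joint ranges: [-179.16, 179.16], [-48.56, 103.87], [-65.8, 70.77], [-126.05, 130.52], [-82.76, 87.17], [-180, 180]. Speed limits (degrees/s): [127.2, 127.2, 147.25, 180, 180, 180].

## Interface

Orientations are given as [roll, pitch, yaw] about the fixed x, y, z axes, in that order (R = Rz(yaw) Ry(pitch) Rx(roll)).
In Python, from workcell import sensors, camera, camera_params, ticket, bot gives the robot as it stands.
- The arm moves only by the shell command python3 -m jog 'ROWS' [FORCE]. ROWS is JSON, a list that holds one entry, the list of rows, each a list of 5 numbers: the shift along the world's x, y, z in units of 50 mm (1.0 is 50 mm), then the turn about the world's z in units of 5 degrees (1.0 is 5 degrees), then the opening, from 0 (shut) to 1 (fully open). In form: [[[tx, ty, tz, yaw, grip], ...]]. A call has 1 to 8 rows; each row shifts and turns the commanded pose from where the row before left it; what a row does not reach is not made up. A row lasts 1/10 s, in which the tool goes at most 50 mm and 8.59 degrees, less where a joint would pass 70% of its speed; a pose out of reach is approached as far as the arm can. A call is refused whole if a number of a shift passes 1 or a number of a turn 1, either way. A call with a gripper value outside its range is refused whole. The fingers move at their own pace and stop on an object; FORCE is the grip in N (left out, the last holds). Time passes only in rows, so rows that do not move let the fingers close. It gives the time, the measured TCP pose, the force, the opening and the grip force at its end, in the units of the state.
- sensors.get_obs(): the state, without advancing time (a new reading comes with each control period).
- camera(name): name is "scene" or "top" or "wrist"; returns the picture (480x640x3 uint8, blue, green, red); there is no depth.
- camera_params(name): a dict with "fx", "fy", "cx", "cy" (pixels), "T" (4x4, takes a point from camera to world coordinates); the wrist camera has in their place "tool_from_camera" (4x4, takes a point from camera to tool coordinates, whose origin is the TCP and whose axes are the flange's). Camera axes: x right, y down, z forward; pixel columns grow to the right and rows downward; lengths in m; the calibration is good to about 2 mm. A picture is of the moment at which its call begins: read the wrist's pose just before it. camera_params takes no time and is no camera call.
- ticket.job_done(): hands the job in; it is judged then, once.
The state is a dict: "time": time; "q": joint angles; "qd": joint speeds; "joint_efforts": joint torques, N m; "ee_pos": TCP position; "tcp_rot": TCP orientation; "wrist_force": force on the tool from outside, world axes, zero at the start; "torque": the same for the moment, N m; "opening": finger opening in m; "grasp_force": force on a finger pad.
Only numpy, scipy, OpenCV 4.12 (cv2) and the standard library are available. Lean on these libraries where they do the work, as an engineer would, in place of code of your own. Each camera call takes 0.05 s, during which the arm holds its last target. There are 200 camera calls.

## Working session

There is one attempt and no reset: what is moved stays moved. The work goes in short steps, Python scripts to look and compute and a shell command to move; the robot and the scene stay as the last step left them, time stands still between calls to the robot, and variables do not carry over. Pictures are saved under pics/ and viewed, at most 10 in all, crops included, and the job is handed in when it is done.

```bash
mkdir -p pics; ls
python3 - <<'E'
from workcell import sensors, camera, camera_params, bot
import cv2, numpy as np
for n in ("scene","top"):
    cv2.imwrite(f"pics/{n}0.png",camera(n)); p=camera_params(n); print(n,{k:np.round(v,4).tolist() for k,v in p.items()})
print(camera_params("wrist")); print(sensors.get_obs(), bot.pinch_z)
E
```

```text
pics
scene {'fx': 465.788, 'fy': 465.788, 'cx': 315.0375, 'cy': 238.816, 'T': [[-0.7218, 0.5004, -0.4782, 1.0043], [0.6921, 0.5209, -0.4996, 0.4575], [-0.0008, -0.6916, -0.7223, 0.8046], [0.0, 0.0, 0.0, 1.0]]}
top {'fx': 448.8244, 'fy': 448.8244, 'cx': 325.5597, 'cy': 241.8851, 'T': [[0.0073, -0.9971, 0.0759, 0.4452], [-1.0, -0.0071, 0.002, -0.0255], [-0.0015, -0.0759, -0.9971, 1.306], [0.0, 0.0, 0.0, 1.0]]}
{'fx': 353.0720602945717, 'fy': 353.0720602945717, 'cx': 319.80430475725444, 'cy': 240.38887664585326, 'tool_from_camera': array([[-2.37899752e-05, -9.55470821e-01, -2.95085596e-01,
         7.32117427e-02],
       [ 9.99999484e-01,  2.77041560e-04, -9.77665781e-04,
         1.12902609e-03],
       [ 1.01588210e-03, -2.95085467e-01,  9.55470322e-01,
        -1.43888073e-01],
       [ 0.00000000e+00,  0.00000000e+00,  0.00000000e+00,
         1.00000000e+00]])}
{'time': 0.1, 'q': array([-6.65795040e+01,  5.00754062e+00,  1.00391530e+01,  9.51001047e+01,
       -7.76966603e-04,  8.99994797e+01]), 'qd': array([-0.01041396, -0.14104498, -0.02232279, -0.05922855,  0.06530665,
        0.01986737]), 'joint_efforts': array([ 3.62503069e-04, -5.21561658e+01,  4.65652478e+01,  1.59199949e-02,
        2.75523817e-06, -2.75023929e-06]), 'ee_pos': array([ 0.21852513, -0.50449629,  0.23065931]), 'tcp_rot': array([-1.79931508e+02,  7.76344040e-04,  2.34210173e+01]), 'wrist_force': array([-0.29187132, -0.19826193,  0.28647046]), 'torque': array([0.05496286, 0.0031841 , 0.03034102]), 'grasp_force': 0.0, 'opening': 0.0855600939025745} 0.0187
```

View pics/scene0.png

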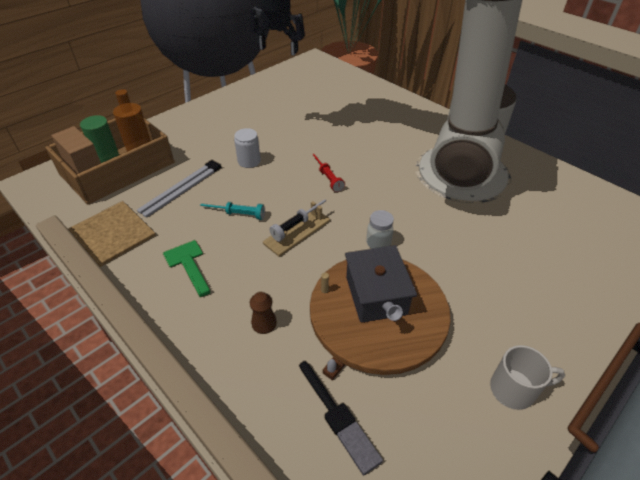

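View pics/top0.png

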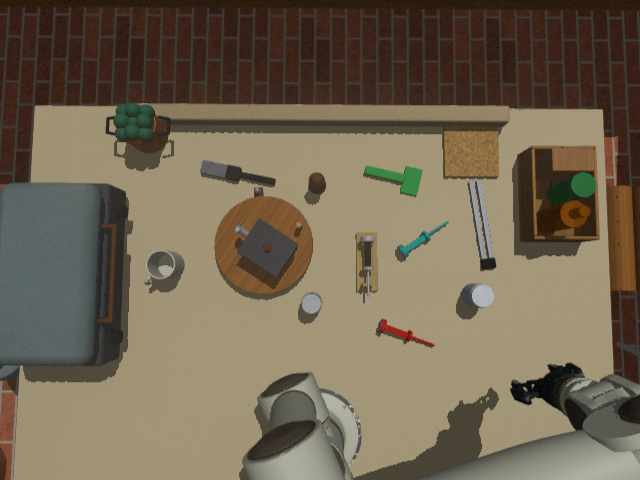

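```bash
cat > h.py <<'E'
import numpy as np, cv2
from workcell import sensors, camera, camera_params, bot
def ray(n,u,v):
    p=camera_params(n); T=np.array(p["T"]) if "T" in p else wristT(p)
    d=T[:3,:3]@[(u-p["cx"])/p["fx"],(v-p["cy"])/p["fy"],1.0]; return T[:3,3],d
def wristT(p):
    from scipy.spatial.transform import Rotation as R
    o=sensors.get_obs(); T=np.eye(4); T[:3,:3]=R.from_euler("xyz",o["tcp_rot"],degrees=True).as_matrix(); T[:3,3]=o["ee_pos"]
    return T@p["tool_from_camera"]
def onz(n,u,v,z):
    o,d=ray(n,u,v); return o+d*(z-o[2])/d[2]
def tri(a,b):
    (o1,d1),(o2,d2)=ray(*a),ray(*b); s=np.linalg.lstsq(np.c_[d1,-d2],o2-o1,rcond=None)[0]
    P,Q=o1+d1*s[0],o2+d2*s[1]; return (P+Q)/2,np.linalg.norm(P-Q)
def state():
    o=sensors.get_obs(); print({k:np.round(o[k],3).tolist() for k in("time","ee_pos","tcp_rot","wrist_force","opening","grasp_force")})
E
python3 - <<'E'
from h import *
im=cv2.imread("pics/top0.png"); hsv=cv2.cvtColor(im,cv2.COLOR_BGR2HSV)
print("disc px",hsv[275,240],"table",hsv[330,300],"rest",hsv[280,360])
m=cv2.inRange(hsv,(5,110,60),(18,255,255)); m[:190]=0;m[300:]=0;m[:,:205]=0;m[:,325:]=0
c=max(cv2.findContours(m,0,1)[0],key=cv2.contourArea); hull=cv2.convexHull(c)
e=cv2.fitEllipse(hull); print("ell",e)
P=np.array([onz("top",*q[0],0.04)[:2] for q in hull]); A=np.c_[2*P,np.ones(len(P))]; s=np.linalg.lstsq(A,(P**2).sum(1),rcond=None)[0]
print("centre",s[:2],"r",np.sqrt(s[2]+s[0]**2+s[1]**2))
a=cv2.resize(im[175:305,205:395],None,fx=4.2,fy=4.2,interpolation=cv2.INTER_CUBIC); cv2.imwrite("pics/topz.png",a)
s=cv2.imread("pics/scene0.png"); cv2.imwrite("pics/scz.png",cv2.resize(s[180:385,250:460],None,fx=2.9,fy=2.9,interpolation=cv2.INTER_CUBIC))
E
```

```text
disc px [ 15 157 128] table [ 21  69 162] rest [ 20 114 147]
ell ((263.1435241699219, 243.9272003173828), (97.13321685791016, 101.1217041015625), 4.4831013679504395)
centre [0.53542966 0.15335615] r 0.14012413505069873
```

View pics/topz.png

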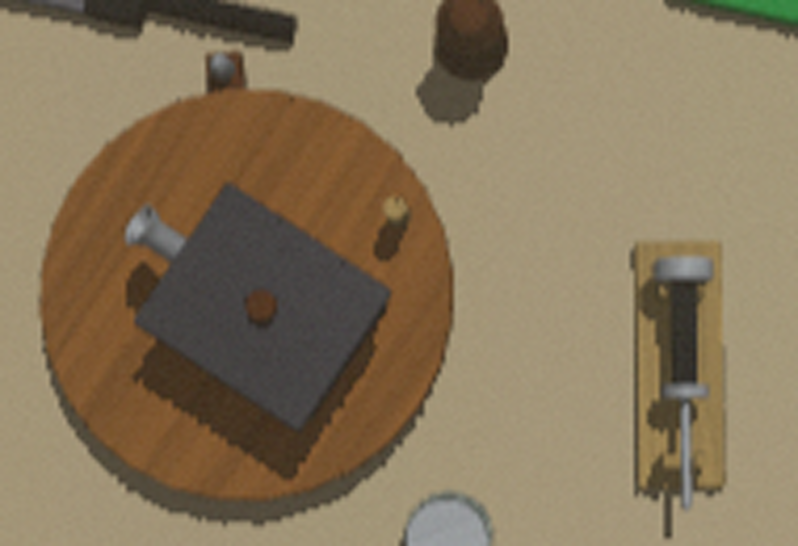

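View pics/scz.png

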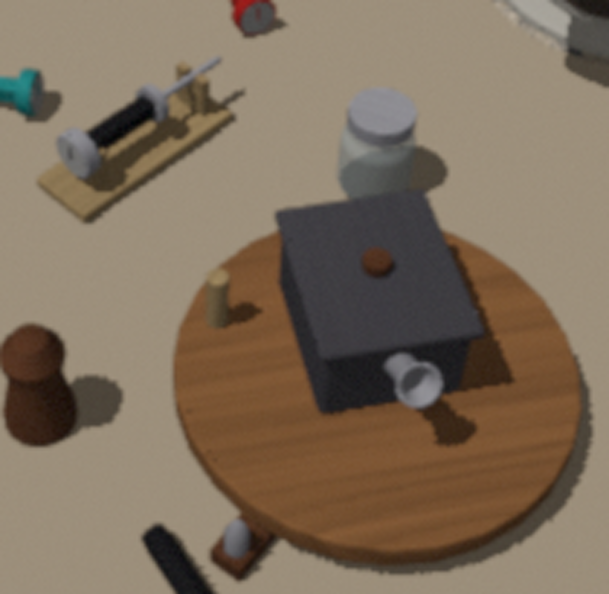

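Run:
```python
from h import *
t=lambda x,y:("top",205+x/4.2,175+y/4.2); s=lambda x,y:("scene",250+x/2.9,180+y/2.9)
C=np.array([.5354,.1534])
def rep(n,tp,sp,z,c=True):
    p=onz(*tp,z); print(n,"top@z",np.round(p,4), "scene@z",np.round(onz(*sp,z),4) if sp else "", "tri",*[np.round(x,4) for x in tri(tp,sp)] if sp else "")
    if c: d=p[:2]-C; print("   r %.4f ang %.1f"%(np.hypot(*d),np.degrees(np.arctan2(d[1],d[0]))))
rep("stud",t(222,64),s(240,522),.050)
rep("post",t(397,207),s(219,277),.09)
rep("mouth",t(140,225),s(418,385),.115)
rep("knob",t(261,305),s(377,260),.125)
rep("handle",t(684,333),s(121,124),.05,0)
rep("tip",t(686,507),s(219,60),.0465,0)
rep("dialtop",t(684,266),None,.065,0); rep("collartop",t(686,391),None,.061,0)
```

```text
stud top@z [0.6862 0.1698 0.05  ] scene@z [0.6903 0.1751 0.05  ] tri [0.6873 0.1716 0.0419] 0.0012
   r 0.1517 ang 6.2
post top@z [0.5854 0.0483 0.09  ] scene@z [0.5858 0.0501 0.09  ] tri [0.5852 0.0488 0.0885] 0.0011
   r 0.1164 ang -64.6
mouth top@z [0.5699 0.2099 0.115 ] scene@z [0.5724 0.2095 0.115 ] tri [0.5706 0.2095 0.1132] 0.0018
   r 0.0662 ang 58.6
knob top@z [0.5189 0.1308 0.125 ] scene@z [0.5216 0.1315 0.125 ] tri [0.5194 0.1307 0.1225] 0.0012
   r 0.0280 ang -126.2
handle top@z [ 0.5069 -0.1416  0.05  ] scene@z [ 0.5081 -0.139   0.05  ] tri [ 0.5067 -0.1415  0.0474] 0.001
tip top@z [ 0.3914 -0.1433  0.0465] scene@z [ 0.3947 -0.1422  0.0465] tri [ 0.3918 -0.1441  0.0434] 0.0014
dialtop top@z [ 0.5504 -0.1402  0.065 ] scene@z  tri
collartop top@z [ 0.4681 -0.1419  0.061 ] scene@z  tri
```

```bash
python3 -m jog '[[[0.386,0.582,0,0.968,0.5],[0.386,0.582,0,0.968,0.5],[0.386,0.582,0,0.968,0.5],[0.386,0.582,0,0.968,0.5],[0.386,0.582,0,0.968,0.5],[0.386,0.582,0,0.968,0.5],[0.386,0.582,0,0.968,0.5],[0.386,0.582,0,0.968,0.5]]]' 20 && python3 -m jog '[[[0.386,0.582,0,0.968,0.5],[0.386,0.582,0,0.968,0.5],[0.386,0.582,0,0.968,0.5],[0.386,0.582,0,0.968,0.5],[0.386,0.582,0,0.968,0.5],[0.386,0.582,0,0.968,0.5],[0.386,0.582,0,0.968,0.5],[0.386,0.582,0,0.968,0.5]]]' && python3 -m jog '[[[0.386,0.582,-0.4,0.968,0.5],[0.386,0.582,-0.6,0.968,0.5],[0.386,0.582,-0.6,0.968,0.5],[0,0,0,0,0.5],[0,0,0,0,0.5]]]'
python3 - <<'E'
from h import *
state(); im=camera("wrist"); cv2.imwrite("pics/w1.png",im)
E
```

```text
time: 0.9
ee_pos: [0.3735, -0.2706, 0.231]
tcp_rot: [-180.0, -0.0, 62.3]
wrist_force: [0.3, -0.4, 0.6]
opening: 0.0425
grasp_force: 0.0
time: 1.7
ee_pos: [0.5279, -0.0377, 0.231]
tcp_rot: [-180.0, -0.0, 101.1]
wrist_force: [0.8, -1.0, 0.1]
opening: 0.0426
grasp_force: 0.0
time: 2.2
ee_pos: [0.5847, 0.0487, 0.1501]
tcp_rot: [-179.8, -0.0, 115.4]
wrist_force: [0.4, -1.0, 0.7]
opening: 0.043
grasp_force: 0.0
{'time': 2.2, 'ee_pos': [0.585, 0.049, 0.15], 'tcp_rot': [-179.848, -0.046, 115.419], 'wrist_force': [0.391, -1.017, 0.686], 'opening': 0.043, 'grasp_force': 0.0}
```

View pics/w1.png

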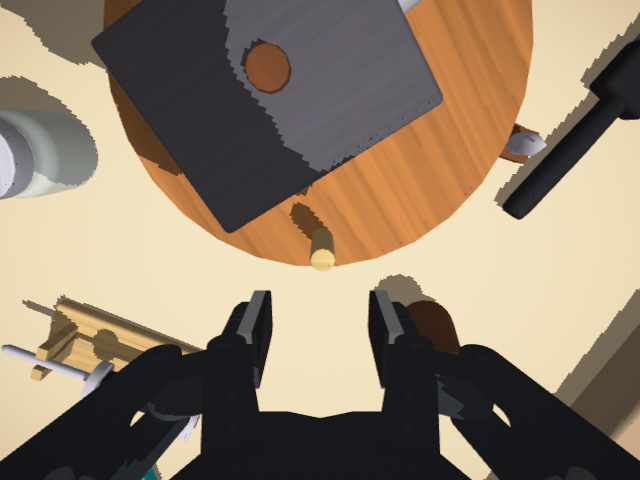

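Run:
```python
from h import *
print("post",onz("wrist",322,261,.09)); 
for z in (.045,.052): print("stud tip",onz("wrist",541,143,z),onz("wrist",527,145,z))
print("knob",onz("wrist",268,66,.125))
```

```text
post [0.58542161 0.04561847 0.09      ]
stud tip [0.6909883  0.17223979 0.045     ] [0.68312743 0.16705477 0.045     ]
stud tip [0.68710064 0.17061381 0.052     ] [0.67945958 0.16557377 0.052     ]
knob [0.51919982 0.12933524 0.125     ]
```

```bash
python3 -m jog '[[[0.016,-0.034,-0.66,0,0.5],[0,0,-0.66,0,0.5],[0,0,-0.66,0,0.5],[0,0,0,0,0],[0,0,0,0,0],[0,0,0,0,0],[0,0,0,0,0],[0,0,0,0,0]]]' 20
python3 - <<'E'
from h import *
a=np.radians(-64.8-4.88*np.arange(11)); p=.1163*np.c_[np.cos(a),np.sin(a)]; print(np.round(np.diff(p,axis=0)/.05,3).tolist()); state()
E
```

```text
time: 3.05
ee_pos: [0.5868, 0.0461, 0.0539]
tcp_rot: [179.9, 0.1, 115.4]
wrist_force: [-1.1, -4.3, 1.0]
opening: 0.0152
grasp_force: 24.1
[[-0.183, -0.077], [-0.188, -0.061], [-0.193, -0.045], [-0.196, -0.028], [-0.198, -0.011], [-0.198, 0.006], [-0.197, 0.022], [-0.194, 0.039], [-0.19, 0.056], [-0.185, 0.071]]
{'time': 3.05, 'ee_pos': [0.587, 0.046, 0.054], 'tcp_rot': [179.906, 0.081, 115.357], 'wrist_force': [-1.143, -4.251, 0.996], 'opening': 0.015, 'grasp_force': 24.097}
```

```bash
python3 -m jog '[[[-0.183,-0.077,0,-0.976,0],[-0.188,-0.061,0,-0.976,0],[-0.193,-0.045,0,-0.976,0],[-0.196,-0.028,0,-0.976,0],[-0.198,-0.011,0,-0.976,0],[-0.198,0.006,0,-0.976,0],[-0.197,0.022,0,-0.976,0],[-0.194,0.039,0,-0.976,0]]]' && python3 -m jog '[[[-0.19,0.056,0,-0.976,0],[-0.185,0.071,0,-0.976,0],[0,0,0,0,0],[0,0,0,0,0],[0,0,0,0,0]]]'
python3 - <<'E'
from h import *
im=camera("scene"); cv2.imwrite("pics/s2.png",cv2.resize(im[180:385,250:460],None,fx=2.9,fy=2.9,interpolation=cv2.INTER_CUBIC)); cv2.imwrite("pics/s2f.png",im); cv2.imwrite("pics/t2f.png",camera("top"))
E
```

```text
time: 3.85
ee_pos: [0.5092, 0.0363, 0.0538]
tcp_rot: [179.8, 0.3, 76.0]
wrist_force: [-1.8, -16.2, 2.0]
opening: 0.0153
grasp_force: 24.4
time: 4.35
ee_pos: [0.4894, 0.0424, 0.0538]
tcp_rot: [179.9, 0.3, 66.5]
wrist_force: [-9.7, -19.0, 6.9]
opening: 0.0154
grasp_force: 24.7
```

View pics/s2.png

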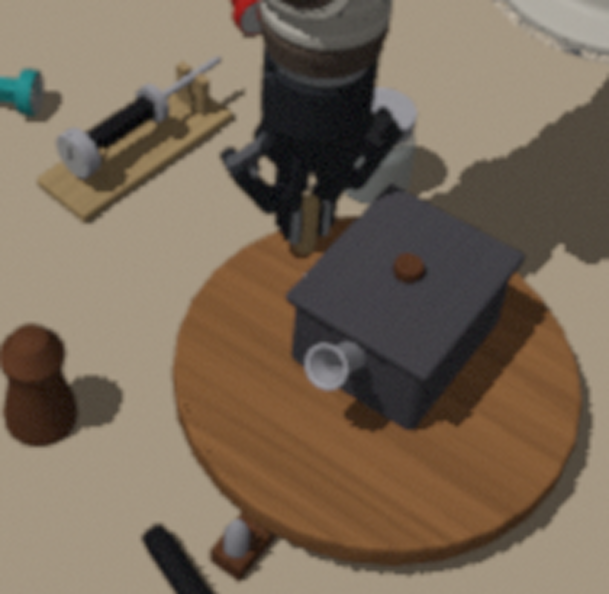

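```bash
python3 -m jog '[[[0,0,0,0,0.5],[0,0,0,0,0.5],[0,0,0,0,0.5],[0,0,0.5,0,0.5],[0,0,0.75,0,0.5],[0,0,0.75,0,0.6],[0.03,-0.3,0,-1,0.6],[0.03,-0.3,0,-1,0.6]]]' && python3 -m jog '[[[0.03,-0.3,0,-1,0.6],[0.03,-0.3,0,-1,0.6],[0.03,-0.3,0,-1,0.6],[0.03,-0.3,0,-1,0.6],[0.03,-0.3,0,-1,0.6],[0.03,-0.3,0,-1,0.6],[0.03,-0.3,0,-1,0.6],[0.03,-0.3,0,-1,0.6]]]' && python3 -m jog '[[[0.03,-0.3,0,-1,0.6],[0.03,-0.3,0,-1,0.6],[0,-0.1,0,-1,0.6],[0,0,0,-0.1,0.6],[0,0,0,0,0.6]]]'
python3 - <<'E'
from h import *
state(); 
for n in("wrist","scene","top"): cv2.imwrite(f"pics/{n}3.png",camera(n))
a=cv2.imread("pics/wrist3.png"); t=cv2.imread("pics/top3.png"); s=cv2.imread("pics/scene3.png")
w=np.zeros((600,800,3),np.uint8); w[:300,:400]=cv2.resize(a,(400,300)); w[:300,400:]=cv2.resize(t[180:300,210:370],(400,300)); w[300:,:]=cv2.resize(s[225:375,270:470],(400,300)).repeat(1,0) if 0 else 0
w[300:,:400]=cv2.resize(s[225:375,280:480],(400,300),interpolation=cv2.INTER_CUBIC); w[300:,400:]=cv2.resize(a[90:390,120:520],(400,300))
cv2.imwrite("pics/m3.png",w)
E
```

```text
time: 5.25
ee_pos: [0.494, 0.0154, 0.1541]
tcp_rot: [179.9, -0.1, 56.5]
wrist_force: [-0.1, 0.0, 0.3]
opening: 0.0512
grasp_force: 0.0
time: 6.05
ee_pos: [0.5054, -0.1052, 0.1527]
tcp_rot: [180.0, -0.1, 16.4]
wrist_force: [-0.4, 0.1, 0.4]
opening: 0.0508
grasp_force: 0.0
time: 6.55
ee_pos: [0.5082, -0.1396, 0.1525]
tcp_rot: [-180.0, -0.0, 1.2]
wrist_force: [-0.2, 0.2, 0.0]
opening: 0.0513
grasp_force: 0.0
{'time': 6.55, 'ee_pos': [0.508, -0.14, 0.152], 'tcp_rot': [-179.99, -0.026, 1.207], 'wrist_force': [-0.189, 0.225, 0.05], 'opening': 0.051, 'grasp_force': 0.0}
```

View pics/m3.png

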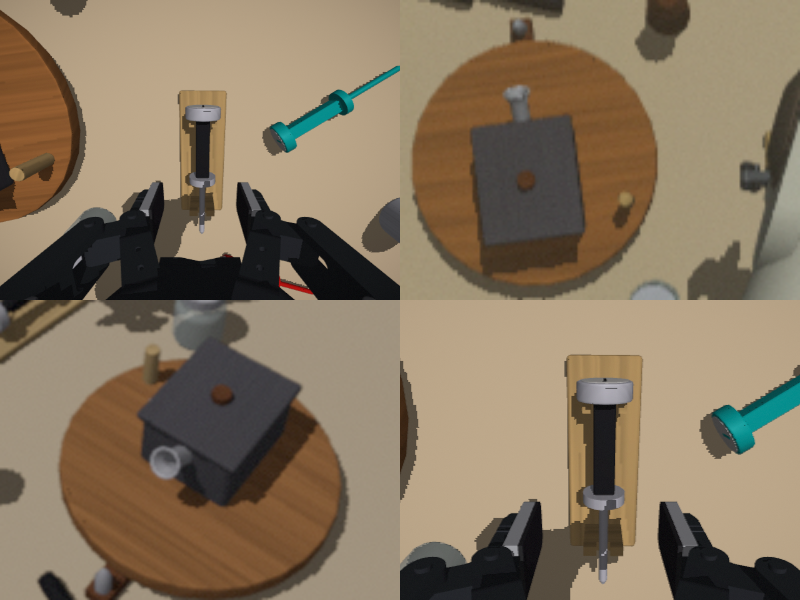

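Run:
```python
from h import *
C=np.array([.5354,.1534])
for n,(u,v),z in (("h1",(324,193),.053),("h2",(324,282),.053),("dial",(324,181),.06),("tip",(323,368),.0465)): print(n,np.round(onz("wrist",u,v,z),4))
a,b=("top",256.8,217.2),("scene",363.5,306)
print("mouth",onz(*a,.115),onz(*b,.115),tri(a,b))
for n,q,z in(("post",("top",300.8,260),.09),("m",a,.115),("ms",b,.115)):
    d=onz(*q,z)[:2]-C; print(n,np.hypot(*d),np.degrees(np.arctan2(d[1],d[0])))
```

```text
h1 [ 0.5411 -0.1432  0.053 ]
h2 [ 0.4742 -0.1448  0.053 ]
dial [ 0.5503 -0.1429  0.06  ]
tip [ 0.3935 -0.1461  0.0465]
mouth [0.60076233 0.16120178 0.115     ] [0.60078986 0.16191515 0.115     ] (array([0.60066221, 0.16149116, 0.11448272]), np.float64(0.0005343952900010046))
post 0.11946007740336496 -113.31727690897281
m 0.06582629715641031 6.8067333820762235
ms 0.0659419609230066 7.419380920854526
```

```bash
python3 -m jog '[[[0.1,0,0.9,0,0.6],[0.2,0.6,0.8,0,0.6],[0.2,0.9,0.25,0,0.6],[0.2,0.9,0,0,0.6],[0.2,0.9,0,0,0.6],[0.1,0.9,0,0,0.6],[0,0.9,0,0,0.6],[0,0.9,0,0,0.6]]]' && python3 -m jog '[[[0,0,0,0,0.6],[0,0,0,0,0.6],[0,0,0,0,0.6]]]'
python3 - <<'E'
from h import *
state(); im=camera("wrist"); cv2.imwrite("pics/w4.png",im)
E
```

```text
time: 7.5
ee_pos: [0.564, 0.0909, 0.2491]
tcp_rot: [-176.9, 0.0, 7.7]
wrist_force: [-0.1, -0.6, -0.5]
opening: 0.0513
grasp_force: 0.0
time: 7.8
ee_pos: [0.564, 0.0887, 0.2491]
tcp_rot: [-177.0, 0.0, 7.5]
wrist_force: [0.4, -0.4, -0.3]
opening: 0.0511
grasp_force: 0.0
{'time': 7.8, 'ee_pos': [0.564, 0.089, 0.249], 'tcp_rot': [-176.983, 0.041, 7.513], 'wrist_force': [0.369, -0.418, -0.325], 'opening': 0.051, 'grasp_force': 0.0}
```

View pics/w4.png

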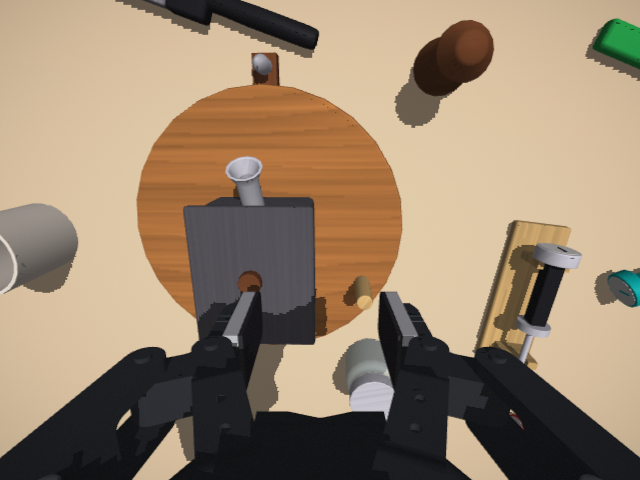

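Run:
```python
from h import *
o=sensors.get_obs(); print(np.round(o["q"],2)); print([x for x in dir(bot) if x[0]!="_"])
C=np.array([.5354,.1534])
for n,(u,v),z in (("mouth",(244,168),.115),("stud",(262,60),.052),("stud",(262,64),.045),("knob",(250,281),.125),("post",(364,300),.09)):
    p=onz("wrist",u,v,z); print(n,np.round(p,4))
im=cv2.imread("pics/w4.png"); hsv=cv2.cvtColor(im,cv2.COLOR_BGR2HSV); m=cv2.inRange(hsv,(5,120,60),(18,255,255)); m[:84]=0; m[345:]=0; m[:,:130]=0; m[:,410:]=0
c=max(cv2.findContours(m,0,1)[0],key=cv2.contourArea); hull=cv2.convexHull(c)
P=np.array([onz("wrist",*q[0],0.04)[:2] for q in hull if q[0][1]<300]); A=np.c_[2*P,np.ones(len(P))]; s=np.linalg.lstsq(A,(P**2).sum(1),rcond=None)[0]
print("centre",s[:2],"r",np.sqrt(s[2]+s[0]**2+s[1]**2))
```

```text
[  7.41   8.37  15.75  97.42   3.02 179.93]
['PlanningError', 'pinch_z']
mouth [0.6011 0.1593 0.115 ]
stud [0.6885 0.1655 0.052 ]
stud [0.6863 0.1668 0.045 ]
knob [0.5103 0.1456 0.125 ]
post [0.4909 0.0441 0.09  ]
centre [0.53249073 0.14996205] r 0.1386288419044606
```

```bash
M='python3 -m jog'; python3 -m jog '[[[-0.088,-0.29,0,1,0.6],[-0.088,-0.29,0,1,0.6],[-0.088,-0.29,0,1,0.6],[-0.088,-0.29,0,1,0.6],[-0.088,-0.29,0,1,0.6],[-0.088,-0.29,0,1,0.6],[-0.088,-0.29,0,1,0.6],[-0.088,-0.29,0,1,0.6]]]' && python3 -m jog '[[[-0.088,-0.29,0,1,0.6],[-0.088,-0.29,0,1,0.6],[-0.088,-0.29,0,1,0.6],[-0.088,-0.29,0,1,0.6],[-0.088,-0.29,0,1,0.6],[-0.088,-0.29,0,1,0.6],[-0.088,-0.29,0,1,0.6],[-0.088,-0.29,0,1,0.6]]]' && python3 -m jog '[[[0,0,0,1,0.6],[0,0,0,1,0.6],[0,0,0,1,0.6],[0,0,0,1,0.6],[0,0,0,1,0.6],[0,0,0,1,0.6],[0,0,0,1,0.6],[0,0,0,1,0.6]]]' && python3 -m jog '[[[0,0,-0.2,1,0.6],[0,0,-0.2,1,0.6],[0,0,-0.2,1,0.6],[0,0,-0.2,1,0.6],[0,0,-0.2,1,0.6],[0,0,-0.2,1,0.6],[0,0,-0.2,1,0.6],[0,0,-0.2,1,0.6]]]' && python3 -m jog '[[[0,0,-0.2,1,0.6],[0,0,-0.2,1,0.6],[0,0,0,0.7,0.6],[0,0,0,0,0.6]]]'
python3 - <<'E'
from h import *
o=sensors.get_obs(); print(np.round(o["q"],2)); state(); im=camera("wrist"); cv2.imwrite("pics/w5.png",im)
E
```

```text
time: 8.65
ee_pos: [0.5285, -0.0282, 0.2492]
tcp_rot: [-177.0, 0.0, 47.7]
wrist_force: [0.0, 0.0, -0.8]
opening: 0.0514
grasp_force: 0.0
time: 9.45
ee_pos: [0.4931, -0.1441, 0.2492]
tcp_rot: [-177.0, 0.1, 87.7]
wrist_force: [0.2, 0.9, -0.0]
opening: 0.051
grasp_force: 0.0
time: 10.25
ee_pos: [0.4933, -0.1435, 0.2492]
tcp_rot: [-177.0, 0.1, 127.7]
wrist_force: [-0.8, 0.8, -0.3]
opening: 0.0509
grasp_force: 0.0
time: 11.05
ee_pos: [0.4933, -0.1435, 0.1688]
tcp_rot: [-176.9, 0.1, 167.7]
wrist_force: [-0.3, 0.3, 0.3]
opening: 0.0519
grasp_force: 0.0
time: 11.45
ee_pos: [0.4932, -0.1434, 0.149]
tcp_rot: [-177.0, 0.0, -179.0]
wrist_force: [0.5, -0.5, 0.0]
opening: 0.051
grasp_force: 0.0
[-14.59  -1.78  -5.98  84.94  -2.93 -15.62]
{'time': 11.45, 'ee_pos': [0.493, -0.143, 0.149], 'tcp_rot': [-176.953, 0.036, -178.99], 'wrist_force': [0.482, -0.465, 0.038], 'opening': 0.051, 'grasp_force': 0.0}
```

View pics/w5.png

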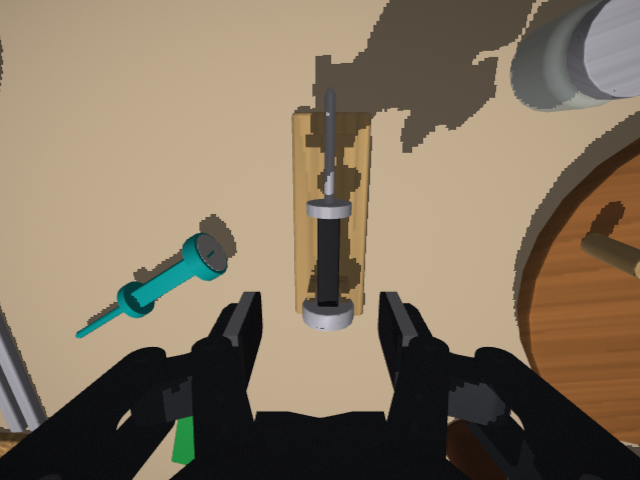

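Run:
```python
from h import *
for n,(u,v),z in (("h collar end",(330,217),.053),("h dial end",(328,303),.053),("collar",(329,207),.055),("tip",(331,90),.0465),("dial",(328,315),.06)): print(n,np.round(onz("wrist",u,v,z),4))
from scipy.spatial.transform import Rotation as R
o=sensors.get_obs(); print(o["ee_pos"]-.0187*R.from_euler("xyz",o["tcp_rot"],degrees=True).as_matrix()[:,2])
```

```text
h collar end [ 0.4737 -0.1434  0.053 ]
h dial end [ 0.5399 -0.1433  0.053 ]
collar [ 0.4662 -0.1442  0.055 ]
tip [ 0.3912 -0.1449  0.0465]
dial [ 0.5461 -0.143   0.06  ]
[ 0.49338607 -0.14238854  0.16794926]
```

```bash
python3 -m jog '[[[0,-0.02,-0.6,0,0.6],[0,0,-0.6,0,0.6],[0,0,-0.6,0,0.6],[0,0,-0.42,0,0.6],[0,0,-0.2,0,0.6],[0,0,0,0,0.4],[0,0,0,0,0.2],[0,0,0,0,0]]]' 20 && python3 -m jog '[[[0,0,0,0,0],[0,0,0,0,0],[0,0,0,0,0],[0,0,0,0,0]]]' 20 && python3 -m jog '[[[0,0,0.2,0,0],[0,0,0.5,0,0],[0,0,0.7,0,0],[0,0,0.7,0,0],[0,0,0.5,0,0],[0,0,0.4,0,0],[0,0,0,0,0],[0,0,0,0,0]]]'
python3 - <<'E'
from h import *
o=sensors.get_obs(); print(np.round(o["q"],2)); state(); im=camera("wrist"); sc=camera("scene"); cv2.imwrite("pics/w6.png",im); cv2.imwrite("pics/sc6.png",sc)
w=np.hstack([cv2.resize(im,(400,300)),cv2.resize(sc[120:300,220:460],(400,300),interpolation=cv2.INTER_CUBIC)]); cv2.imwrite("pics/m6.png",w)
E
```

```text
time: 12.3
ee_pos: [0.4945, -0.1441, 0.0295]
tcp_rot: [-176.9, 0.2, -179.0]
wrist_force: [-0.1, 0.3, -0.6]
opening: 0.0157
grasp_force: 24.2
time: 12.7
ee_pos: [0.4945, -0.1441, 0.0293]
tcp_rot: [-176.9, 0.2, -179.0]
wrist_force: [0.4, -0.6, 7.3]
opening: 0.0157
grasp_force: 25.0
time: 13.5
ee_pos: [0.4937, -0.1438, 0.1779]
tcp_rot: [-177.0, 0.1, -179.0]
wrist_force: [-0.1, -0.1, -0.9]
opening: 0.0157
grasp_force: 23.3
[-14.63  -1.62  -2.64  88.11  -2.91 -15.67]
{'time': 13.5, 'ee_pos': [0.494, -0.144, 0.178], 'tcp_rot': [-176.961, 0.055, -178.975], 'wrist_force': [-0.121, -0.05, -0.904], 'opening': 0.016, 'grasp_force': 23.335}
```

View pics/m6.png

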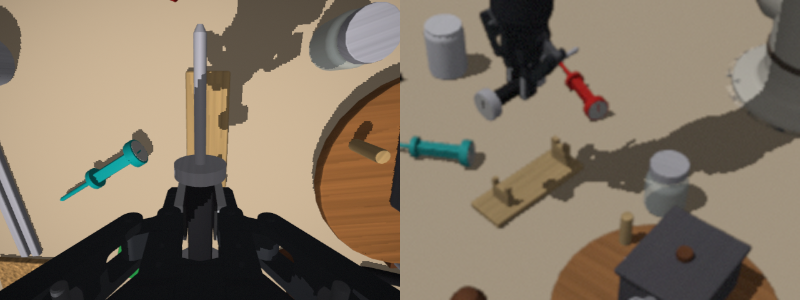

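```bash
python3 -m jog '[[[0.259,0.395,0,0.084,0],[0.259,0.395,0,0.084,0],[0.259,0.395,0,0.084,0],[0.259,0.395,0,0.084,0],[0.259,0.395,0,0.084,0],[0.259,0.395,0,0.084,0],[0.259,0.395,0,0.084,0],[0.259,0.395,0,0.084,0]]]' && python3 -m jog '[[[0.259,0.395,0,0.084,0],[0.259,0.395,0,0.084,0],[0.259,0.395,0,0.084,0],[0.259,0.395,0,0.084,0],[0.259,0.395,0,0.084,0],[0.259,0.395,0,0.084,0],[0.259,0.395,0,0.084,0],[0.259,0.395,0,0.084,0]]]' && python3 -m jog '[[[0,0,0,0,0],[0,0,0,0,0]]]'
python3 - <<'E'
from h import *
o=sensors.get_obs(); print(np.round(o["q"],2)); state()
for n in("wrist","scene","top"): cv2.imwrite(f"pics/{n}7.png",camera(n))
im=cv2.imread("pics/w6.png"); hsv=cv2.cvtColor(im,cv2.COLOR_BGR2HSV)
for v in range(28,130,8): print(v,[ (u,int(hsv[v,u,1]),int(hsv[v,u,2])) for u in range(302,340,4)])
E
```

```text
time: 14.4
ee_pos: [0.5972, 0.015, 0.1765]
tcp_rot: [-177.0, -0.1, -175.6]
wrist_force: [-0.7, -1.0, -0.7]
opening: 0.0155
grasp_force: 23.3
time: 15.2
ee_pos: [0.7009, 0.1729, 0.1762]
tcp_rot: [-176.9, -0.1, -172.2]
wrist_force: [0.1, 0.1, -0.8]
opening: 0.0157
grasp_force: 23.3
time: 15.4
ee_pos: [0.7004, 0.1722, 0.1762]
tcp_rot: [-176.9, -0.1, -172.2]
wrist_force: [-1.1, -1.5, -0.5]
opening: 0.0155
grasp_force: 23.3
[15.01 30.2  35.29 95.59 -3.03  7.24]
{'time': 15.4, 'ee_pos': [0.7, 0.172, 0.176], 'tcp_rot': [-176.933, -0.113, -172.224], 'wrist_force': [-1.102, -1.523, -0.46], 'opening': 0.015, 'grasp_force': 23.291}
28 [(302, 66, 197), (306, 67, 197), (310, 67, 198), (314, 67, 198), (318, 66, 197), (322, 68, 199), (326, 67, 198), (330, 66, 198), (334, 67, 198), (338, 66, 198)]
36 [(302, 68, 199), (306, 66, 198), (310, 67, 199), (314, 67, 199), (318, 67, 199), (322, 66, 200), (326, 68, 199), (330, 67, 199), (334, 67, 198), (338, 67, 198)]
44 [(302, 68, 200), (306, 66, 200), (310, 68, 200), (314, 11, 134), (318, 13, 153), (322, 11, 138), (326, 12, 88), (330, 67, 201), (334, 66, 20
[... 933 characters left out ...]
 (330, 37, 125), (334, 66, 93), (338, 65, 94)]
100 [(302, 66, 205), (306, 66, 205), (310, 5, 140), (314, 13, 181), (318, 13, 193), (322, 13, 180), (326, 12, 145), (330, 39, 124), (334, 67, 205), (338, 65, 94)]
108 [(302, 65, 94), (306, 64, 96), (310, 8, 132), (314, 13, 181), (318, 14, 194), (322, 11, 180), (326, 14, 145), (330, 23, 77), (334, 67, 95), (338, 67, 95)]
116 [(302, 117, 175), (306, 118, 181), (310, 14, 142), (314, 11, 179), (318, 12, 194), (322, 13, 181), (326, 12, 145), (330, 61, 75), (334, 116, 88), (338, 120, 123)]
124 [(302, 118, 177), (306, 120, 196), (310, 16, 142), (314, 11, 180), (318, 11, 194), (322, 14, 128), (326, 16, 82), (330, 60, 77), (334, 113, 88), (338, 120, 91)]
```

Run:
```python
from h import *
p=camera_params("wrist"); T=wristT(p); Ti=np.linalg.inv(T)
def proj(P):
    c=Ti@np.r_[P,1]; return np.round([p["fx"]*c[0]/c[2]+p["cx"],p["fy"]*c[1]/c[2]+p["cy"]],1)
M=np.array([.602,.159,.115]); h=np.array([np.cos(.134),np.sin(.134),0]); l=np.array([-h[1],h[0],0]); up=-np.sin(.611)*h+np.array([0,0,np.cos(.611)])
for n,q in(("M",M),("L15",M+.015*l),("R15",M-.015*l),("U15",M+.015*up),("D15",M-.015*up),("inner",M-.07*(np.cos(.611)*h+[0,0,np.sin(.611)]))): print(n,proj(q))
# tip level in tool frame from pixel (320,40)
tc=np.array(p["tool_from_camera"]); d=tc[:3,:3]@[(320-p["cx"])/p["fx"],(40-p["cy"])/p["fy"],1]; o=tc[:3,3]
for z in (-.0125,-.016,-.019,-.022): print("tip tool",o+d*(z-o[2])/d[2])
im=cv2.imread("pics/wrist7.png"); hsv=cv2.cvtColor(im,cv2.COLOR_BGR2HSV)
for v in range(30,200,5): print(v,"".join("#" if hsv[v,u,1]<45 and hsv[v,u,2]>110 else "+" if hsv[v,u,1]<45 else "." for u in range(250,400,2)))
```

```text
M [330.6  88.1]
L15 [358.5  87.9]
R15 [303.   88.3]
U15 [330.2  66.5]
D15 [331.  106.7]
inner [333.1  -7.1]
tip tool [ 0.10562017 -0.00148174 -0.0125    ]
tip tool [ 0.10483803 -0.00148544 -0.016     ]
tip tool [ 0.10416762 -0.0014886  -0.019     ]
tip tool [ 0.10349721 -0.00149177 -0.022     ]
30 ...++++++++++++++++++++++++++++++###############+++++++++++++++++++++++++++
35 .....++++++++++++++++++++++++++++###############+++++++++++++++++++++++++++
40 .......++++++++++++++++++++++++++###############+++++++++++++++++++++++++++
45 ...............................+###############+++.........................
50 ...............................########+#######+++.........................
55 ..............................##########+######++..........................
60 ..............................##########+#####+++..........................
65 ..............................##########+###++++++.........................
70 ..............................##########+#########+........................
75 .............................###########+###########.......................
80 ...........
[... 1201 characters left out ...]
...............##########...................................
160 ..............................#######+++...................................
165 ..............................######++++...................................
170 ..............................###+++++++...................................
175 ..............................###+++++++...................................
180 ..............................###+++++++...................................
185 ..............................##++++++++...................................
190 ...............................#++++++++...................................
195 ...............................+++++++++...................................
```

```bash
python3 -m jog '[[[0.027,0.024,0,-0.1,0],[0,0,-0.3,0,0],[0,0,-0.3,0,0],[0,0,-0.3,0,0],[0,0,-0.3,0,0],[0,0,-0.2,0,0],[0,0,0,0,0],[0,0,0,0,0]]]' 20
python3 - <<'E'
from h import *
state()
E
```

```text
time: 16.35
ee_pos: [0.7023, 0.1732, 0.1087]
tcp_rot: [-177.0, 0.1, -172.8]
wrist_force: [-0.9, 0.5, 0.4]
opening: 0.0153
grasp_force: 23.3
{'time': 16.35, 'ee_pos': [0.702, 0.173, 0.109], 'tcp_rot': [-176.965, 0.072, -172.779], 'wrist_force': [-0.925, 0.54, 0.407], 'opening': 0.015, 'grasp_force': 23.301}
```

```bash
python3 -m jog '[[[0,0,-0.08,0,0],[0,0,-0.08,0,0],[0,0,-0.08,0,0],[0,0,0,0,0],[0,0,0,0,0]]]' && python3 -m jog '[[[-0.04,-0.005,0,0,0],[-0.04,-0.005,0,0,0],[-0.04,-0.005,0,0,0],[-0.04,-0.005,0,0,0],[0,0,0,0,0],[0,0,0,0,0]]]'
```

```text
time: 16.85
ee_pos: [0.7021, 0.1734, 0.0959]
tcp_rot: [-177.0, 0.0, -172.8]
wrist_force: [-0.9, -0.1, -0.2]
opening: 0.0154
grasp_force: 23.3
time: 17.45
ee_pos: [0.6942, 0.1724, 0.0961]
tcp_rot: [-177.0, 0.0, -172.8]
wrist_force: [-0.5, -0.3, -0.6]
opening: 0.0158
grasp_force: 23.3
```

```bash
python3 -m jog '[[[-0.005,-0.001,0.0787,-0.027,0],[-0.005,-0.001,0.0787,-0.027,0],[-0.005,-0.001,0.0787,-0.027,0],[0,0,0,0,0]]]' && python3 -m jog '[[[-0.014,-0.002,0.0787,-0.027,0],[-0.014,-0.002,0.0787,-0.027,0],[-0.014,-0.002,0.0787,-0.027,0],[0,0,0,0,0]]]'
python3 - <<'E'
from h import *
print(sensors.get_obs()["torque"])
cv2.imwrite("pics/wrist8.png",camera("wrist")); cv2.imwrite("pics/scene8.png",camera("scene"))
im=cv2.imread("pics/wrist8.png"); hsv=cv2.cvtColor(im,cv2.COLOR_BGR2HSV)
for v in range(20,280,6): print(v,"".join("#" if hsv[v,u,1]<45 and hsv[v,u,2]>110 else "+" if hsv[v,u,1]<45 and hsv[v,u,2]>50 else "." for u in range(250,400,2)))
E
```

```text
time: 17.85
ee_pos: [0.694, 0.1723, 0.1088]
tcp_rot: [-177.0, 0.1, -173.2]
wrist_force: [2.3, -0.3, -2.0]
opening: 0.0158
grasp_force: 22.9
time: 18.25
ee_pos: [0.6915, 0.1719, 0.1206]
tcp_rot: [-177.0, 0.1, -173.6]
wrist_force: [2.3, 0.2, -2.1]
opening: 0.0156
grasp_force: 22.8
[ 0.13809199 -0.70586324 -0.01412487]
20 ++++++++++++++++++++++++####################+++......++++++++++++++++++++..
26 ++++++++++++++++++++++++####################+++........+++++++++++++++++++.
32 ++++++++++++++++++++++++####################+++.................++++++++...
38 ++++++++++++++++++++++++####################+++............................
44 ........................####################+++............................
50 ........................####################+++............................
56 ........................###################++++............................
62 ........................####+###########+++++++............................
68 ......................#+#####################+++...........................
74 ....................####################+++######+..................
[... 2023 characters left out ...]
................#######+++++................................
236 ...............................#######++#++++..............................
242 ...............................#+#####+#+###+..............................
248 ...............................#######+######..............................
254 ...........................#+++++#####++###................................
260 ...............++++++++++++++++++#####+++++++++++++++++....................
266 ...............+###++++++++++++++++++++++++++++++++++++....................
272 .........+++..++#++++############################++++++....................
278 ..............+++++++############################++++++....................
```

```bash
python3 -m jog '[[[-0.0245,-0.003,0.0747,-0.027,0],[-0.0245,-0.003,0.0747,-0.027,0],[-0.0245,-0.003,0.0747,-0.027,0],[0,0,0,0,0]]]' && python3 -m jog '[[[-0.034,-0.005,0.0727,-0.027,0],[-0.034,-0.005,0.0727,-0.027,0],[-0.034,-0.005,0.0727,-0.027,0],[0,0,0,0,0]]]' && python3 -m jog '[[[-0.0436,-0.006,0.066,-0.027,0],[-0.0436,-0.006,0.066,-0.027,0],[-0.0436,-0.006,0.066,-0.027,0],[0,0,0,0,0],[0,0,0,0,0]]]'
```

```text
time: 18.75
ee_pos: [0.6877, 0.1715, 0.1315]
tcp_rot: [-177.0, 0.1, -174.0]
wrist_force: [4.2, 0.1, -1.8]
opening: 0.0153
grasp_force: 22.7
time: 19.15
ee_pos: [0.6826, 0.1708, 0.1423]
tcp_rot: [-177.0, 0.1, -174.4]
wrist_force: [4.5, 0.7, -0.9]
opening: 0.0153
grasp_force: 22.6
time: 19.65
ee_pos: [0.6764, 0.1699, 0.1516]
tcp_rot: [-177.0, 0.1, -174.8]
wrist_force: [5.2, 0.7, -0.8]
opening: 0.0154
grasp_force: 26.4
```

```bash
python3 -m jog '[[[-0.0812,-0.011,-0.0574,0,0],[-0.0812,-0.011,-0.0574,0,0],[0,0,0,0,0]]]' && python3 -m jog '[[[-0.0812,-0.011,-0.0574,0,0],[-0.0812,-0.011,-0.0574,0,0],[0,0,0,0,0]]]'
```

```text
time: 19.95
ee_pos: [0.6677, 0.1687, 0.1453]
tcp_rot: [-177.0, 0.0, -174.8]
wrist_force: [1.4, 0.3, -4.8]
opening: 0.0159
grasp_force: 28.1
time: 20.25
ee_pos: [0.6589, 0.1675, 0.1391]
tcp_rot: [-176.9, -0.1, -174.8]
wrist_force: [1.2, 1.4, -6.1]
opening: 0.0156
grasp_force: 27.7
```

```bash
python3 -m jog '[[[-0.0812,-0.011,-0.066,0,0],[-0.0812,-0.011,-0.066,0,0],[0,0,0,0,0]]]' && python3 -m jog '[[[-0.0812,-0.011,-0.0574,0,0],[-0.0812,-0.011,-0.0574,0,0],[0,0,0,0,0]]]' && python3 -m jog '[[[-0.0812,-0.011,-0.0574,0,0],[-0.0812,-0.011,-0.0574,0,0],[0,0,0,0,0],[0,0,0,0,0]]]'
```

```text
time: 20.55
ee_pos: [0.6506, 0.1663, 0.1329]
tcp_rot: [-176.9, -0.1, -174.8]
wrist_force: [-0.4, -0.1, -4.3]
opening: 0.0152
grasp_force: 27.6
time: 20.85
ee_pos: [0.6428, 0.1653, 0.1274]
tcp_rot: [-177.0, -0.0, -174.8]
wrist_force: [0.3, -0.3, -5.3]
opening: 0.0156
grasp_force: 27.6
time: 21.25
ee_pos: [0.6349, 0.1642, 0.1217]
tcp_rot: [-177.0, -0.0, -174.8]
wrist_force: [-0.8, 0.5, -4.6]
opening: 0.0154
grasp_force: 27.6
```

```bash
python3 -m jog '[[[-0.0812,-0.011,-0.0574,0,0],[-0.0487,-0.0065,-0.0344,0,0],[0,0,0,0,0],[0,0,0,0,0]]]' && python3 -m jog '[[[-0.0244,-0.0033,-0.0172,0,0],[0,0,0,0,0],[0,0,0,0,0]]]' && python3 -m jog '[[[-0.0244,-0.0033,-0.0172,0,0],[0,0,0,0,0],[0,0,0,0,0]]]'
```

```text
time: 21.65
ee_pos: [0.6286, 0.1634, 0.1172]
tcp_rot: [-177.0, -0.0, -174.8]
wrist_force: [0.6, 0.0, -3.8]
opening: 0.0154
grasp_force: 27.6
time: 21.95
ee_pos: [0.6278, 0.1633, 0.1167]
tcp_rot: [-177.0, 0.1, -174.8]
wrist_force: [0.6, -0.0, -3.1]
opening: 0.0157
grasp_force: 27.8
time: 22.25
ee_pos: [0.6266, 0.1631, 0.1158]
tcp_rot: [-177.0, 0.0, -174.8]
wrist_force: [1.5, -0.3, -2.2]
opening: 0.0154
grasp_force: 27.8
```

```bash
for i in 1; do python3 -m jog '[[[-0.0162,-0.0022,-0.0115,0,0],[0,0,0,0,0],[0,0,0,0,0]]]'; done && python3 -m jog '[[[-0.0162,-0.0022,-0.0115,0,0],[0,0,0,0,0],[0,0,0,0,0]]]'
```

```text
time: 22.55
ee_pos: [0.6257, 0.163, 0.1152]
tcp_rot: [-177.0, 0.0, -174.8]
wrist_force: [2.4, 1.0, -2.1]
opening: 0.0158
grasp_force: 27.8
time: 22.85
ee_pos: [0.6248, 0.1629, 0.1146]
tcp_rot: [-177.0, 0.0, -174.8]
wrist_force: [2.1, 0.1, -2.7]
opening: 0.0157
grasp_force: 27.8
```

```bash
python3 -m jog '[[[-0.0162,-0.0022,-0.0115,0,0],[0,0,0,0,0],[0,0,0,0,0]]]'
```

```text
time: 23.15
ee_pos: [0.624, 0.1628, 0.114]
tcp_rot: [-177.0, 0.0, -174.8]
wrist_force: [1.9, 0.5, -2.2]
opening: 0.0155
grasp_force: 27.8
```

```bash
python3 -m jog '[[[-0.0162,-0.0022,-0.0115,0,0],[0,0,0,0,0],[0,0,0,0,0]]]' && python3 -m jog '[[[-0.0162,-0.0022,-0.0115,0,0],[0,0,0,0,0],[0,0,0,0,0]]]'
python3 - <<'E'
from h import *
im=camera("wrist"); cv2.imwrite("pics/wrist9.png",im); hsv=cv2.cvtColor(im,cv2.COLOR_BGR2HSV)
for v in range(100,330,7): print(v,"".join("#" if hsv[v,u,1]<45 and hsv[v,u,2]>110 else "+" if hsv[v,u,1]<45 and hsv[v,u,2]>50 else "." for u in range(230,410,3)))
E
```

```text
time: 23.45
ee_pos: [0.6232, 0.1626, 0.1134]
tcp_rot: [-177.0, 0.0, -174.8]
wrist_force: [1.3, 0.9, -2.9]
opening: 0.0153
grasp_force: 27.8
time: 23.75
ee_pos: [0.623, 0.1626, 0.1134]
tcp_rot: [-177.0, 0.1, -174.8]
wrist_force: [4.9, 0.5, -0.6]
opening: 0.0153
grasp_force: 28.1
100 ############################+###+#+##+++++++++++++++++++++++
107 ################################+#+###++++++++++++++++++++++
114 ##################################+##+++++++++++++++++++++++
121 #############################+#####+++++++++++++++++++++++++
128 #################################+++++++++++++++++++++++++++
135 #################################+++++++++++++++++++++++++++
142 #################################+++++++++++++++++++++++++++
149 ###############################+++++++++++++++++++++++++++++
156 ##############################++++++++++++++++++++++++++++++
163 #############################+++++++++++++++++++++++++++++++
170 #########################+++++++++++++++++++++++++++++++++++
177 #######################+++++++++++++++++++++++++++++++++++++
184 +++++++##############++++++++++++++++
[... 623 characters left out ...]
...........+###############+++....................
261 ....................++++##############++++..................
268 ..................++######################+.................
275 ..................++#####################++.................
282 ..................++####+++++++++++++####++.................
289 ...................++++...............+++...................
296 ...................++++...............++++..................
303 ####..............+++++...............+++++.................
310 ############......++++.................++++...........######
317 ############.....+++++.................+++++.....###########
324 ###########+.....+++++.................+++++......##########
```

```bash
python3 -m jog '[[[-0.0122,-0.0016,-0.0086,0,0],[0,0,0,0,0],[0,0,0,0,0],[0,0,0,0,0]]]' && python3 -m jog '[[[0,0,0,0,0],[0,0,0,0,0],[0,0,0,0,0],[0,0,0,0,0],[0,0,0,0,0],[0,0,0,0,0]]]'
```

```text
time: 24.2
ee_pos: [0.623, 0.1626, 0.1133]
tcp_rot: [-177.0, 0.2, -174.8]
wrist_force: [6.2, 0.9, 0.7]
opening: 0.0158
grasp_force: 28.3
time: 24.8
ee_pos: [0.6229, 0.1626, 0.1133]
tcp_rot: [-177.0, 0.2, -174.8]
wrist_force: [8.5, 0.4, 1.0]
opening: 0.0155
grasp_force: 28.3
```

```bash
python3 -m jog '[[[0.0812,0.011,0.0574,0,0],[0.122,0.0165,0.086,0,0],[0.122,0.0165,0.086,0,0],[0,0,0,0,0]]]' && python3 -m jog '[[[0.1624,0.022,0.1148,0,0],[0.1624,0.022,0.1148,0,0],[0.1624,0.022,0.1148,0,0],[0.1624,0.022,0.1148,0,0],[0.1624,0.022,0.1148,0,0],[0.0812,0.011,0.0574,0,0],[0,0,0,0,0]]]'
python3 - <<'E'
from h import *
for n in("wrist","scene","top"): cv2.imwrite(f"pics/{n}10.png",camera(n))
im=cv2.imread("pics/wrist10.png"); hsv=cv2.cvtColor(im,cv2.COLOR_BGR2HSV)
for v in range(20,280,8): print(v,"".join("#" if hsv[v,u,1]<45 and hsv[v,u,2]>110 else "+" if hsv[v,u,1]<45 and hsv[v,u,2]>50 else "." for u in range(250,400,3)))
E
```

```text
time: 25.2
ee_pos: [0.6392, 0.1648, 0.1245]
tcp_rot: [-177.0, 0.1, -174.8]
wrist_force: [1.6, 0.8, -1.7]
opening: 0.0155
grasp_force: 27.7
time: 25.9
ee_pos: [0.6832, 0.1708, 0.1558]
tcp_rot: [-177.0, 0.1, -174.8]
wrist_force: [0.0, -0.3, -0.6]
opening: 0.0155
grasp_force: 27.6
20 +++++++++++++++++++++++++++++++++++++++++++++++...
28 ++++++++++++++++++++++++++++++++++++++++++++++++..
36 ++++++++++++++++++++++++++++++++++++++++++++++..++
44 +++++++++++++++++++++++++++++++++++++++++++++.....
52 ++++++++++++++++++++++++++##+++++++++++++++.......
60 ++++++++++++++++++##########++.......+++..........
68 .++++++++++.......##########++....................
76 ..................##########++....................
84 ..................##########++....................
92 ..................#########+++....................
100 .................###########+++...................
108 ...............###########+++###+.................
116 ..............##########+#+++###+.................
124 ..............############+++++++.................
132 .................#########++++....................
140 ..
[... 283 characters left out ...]
...........#++#+........................
188 .....................++##+........................
196 .....................++##+........................
204 .....................++##+........................
212 .....................++#++........................
220 .....................#+##+........................
228 .....................++##++++.....................
236 .....................++##+##++....................
244 .....................++##+####....................
252 .....................++#++........................
260 .....................++##+#.......................
268 ..........+++++++++######+++++++++++..............
276 ...........#+++++++######+++++++++++..............
```

```bash
python3 -m jog '[[[0.065,0.009,0.046,0,0],[0.065,0.009,0.046,0,0],[0,0,0.3,0,0],[0,0,0.4,0,0],[0,0,0.3,0,0],[0,0,0,0,0]]]' && python3 -m jog '[[[-0.2394,-0.3948,0,-0.079,0],[-0.2394,-0.3948,0,-0.079,0],[-0.2394,-0.3948,0,-0.079,0],[-0.2394,-0.3948,0,-0.079,0],[-0.2394,-0.3948,0,-0.079,0],[-0.2394,-0.3948,0,-0.079,0],[-0.2394,-0.3948,0,-0.079,0],[-0.2394,-0.3948,0,-0.079,0]]]' && python3 -m jog '[[[-0.2394,-0.3948,0,-0.079,0],[-0.2394,-0.3948,0,-0.079,0],[-0.2394,-0.3948,0,-0.079,0],[-0.2394,-0.3948,0,-0.079,0],[-0.2394,-0.3948,0,-0.079,0],[-0.2394,-0.3948,0,-0.079,0],[-0.2394,-0.3948,0,-0.079,0],[-0.2394,-0.3948,0,-0.079,0]]]' && python3 -m jog '[[[0,0,0,0,0],[0,0,0,0,0]]]'
python3 - <<'E'
from h import *
state()
for n in("wrist","scene","top"): cv2.imwrite(f"pics/{n}11.png",camera(n))
im=cv2.imread("pics/wrist11.png"); hsv=cv2.cvtColor(im,cv2.COLOR_BGR2HSV)
for v in range(60,290,8): print(v,"".join("#" if hsv[v,u,1]<45 and hsv[v,u,2]>110 else "+" if hsv[v,u,1]<45 and hsv[v,u,2]>50 else "o" if hsv[v,u,1]>90 and hsv[v,u,2]>60 else "." for u in range(260,400,2)))
# post and box from top: compare top11 with top3 around disc
a=cv2.imread("pics/top3.png").astype(int); b=cv2.imread("pics/top11.png").astype(int); d=np.abs(a-b).sum(2)[190:300,210:320]
print("disc region diff>60:",(d>60).sum())
print("wooden lid knob / post masks")
for n in("top3","top11"):
    i=cv2.imread(f"pics/{n}.png"); hs=cv2.cvtColor(i,cv2.COLOR_BGR2HSV); m=cv2.inRange(hs,(0,0,0),(180,70,110)); m[:190]=0;m[300:]=0;m[:,:215]=0;m[:,312:]=0
    c=max(cv2.findContours(m,0,1)[0],key=cv2.contourArea); print(n,cv2.contourArea(c),cv2.minAreaRect(c))
E
```

```text
time: 26.65
ee_pos: [0.6901, 0.1718, 0.2128]
tcp_rot: [-177.0, 0.3, -174.8]
wrist_force: [0.1, -0.1, -1.0]
opening: 0.0154
grasp_force: 27.6
time: 27.45
ee_pos: [0.5928, 0.0129, 0.2091]
tcp_rot: [-177.0, -0.0, -178.0]
wrist_force: [-0.0, -0.7, -1.2]
opening: 0.0152
grasp_force: 27.6
time: 28.25
ee_pos: [0.497, -0.1449, 0.2093]
tcp_rot: [-177.0, 0.0, 178.9]
wrist_force: [-0.1, -0.9, -1.4]
opening: 0.0154
grasp_force: 27.6
time: 28.45
ee_pos: [0.4976, -0.1443, 0.2096]
tcp_rot: [-177.0, 0.0, 178.8]
wrist_force: [0.3, 1.0, -1.0]
opening: 0.0152
grasp_force: 27.6
{'time': 28.45, 'ee_pos': [0.498, -0.144, 0.21], 'tcp_rot': [-176.974, 0.036, 178.842], 'wrist_force': [0.27, 0.977, -0.996], 'opening': 0.015, 'grasp_force': 27.604}
60 ......................................................................
68 ......................................................................
76 ......................................................................
84 ......................................................................
92 .....................................................................
[... 1380 characters left out ...]
oo.+++++++.ooooooooooooooooo..................
252 .......................ooo.+++++++.ooooooooooooooooo..................
260 .......................ooo.+++++++oooooooooooooooooo..................
268 ............+++++++++++++++++++++++++++++++++++++ooo..................
276 ............+++++++++++++++++++++++++++++++++++++ooo..................
284 ............++++++++++++++++++++++++++++++##+++++.....................
disc region diff>60: 0
wooden lid knob / post masks
top3 1906.0 ((259.9307861328125, 245.94618225097656), (59.41263198852539, 40.80742645263672), 82.87498474121094)
top11 1901.5 ((259.9461975097656, 246.0692596435547), (59.660709381103516, 40.80742645263672), 82.87498474121094)
```

Run:
```python
from h import *
p=camera_params("wrist"); tc=np.array(p["tool_from_camera"]); d=tc[:3,:3]@[(320-p["cx"])/p["fx"],(113-p["cy"])/p["fy"],1]; o=tc[:3,3]; T=wristT(p)@np.linalg.inv(tc)
for z in np.arange(.03,.065,.005):
    q=o+d*(z-o[2])/d[2]; v=q-[0,0,-.0157]; print(np.round(q,4),"L %.4f th %.1f"%(np.hypot(v[0],v[2]),np.degrees(np.arctan2(v[2],v[0]))), np.round((T@np.r_[q,1])[:3],4))
print([np.round(onz("wrist",u,v,.012),4) for u,v in((298,116),(362,116),(306,262),(362,276))])
```

```text
[ 0.0847 -0.0017  0.03  ] L 0.0963 th 28.3 [ 0.4133 -0.1453  0.1799]
[ 0.085  -0.0017  0.035 ] L 0.0989 th 30.8 [ 0.4131 -0.1455  0.1749]
[ 0.0852 -0.0017  0.04  ] L 0.1018 th 33.2 [ 0.4128 -0.1458  0.1699]
[ 0.0855 -0.0016  0.045 ] L 0.1048 th 35.4 [ 0.4126 -0.146   0.1649]
[ 0.0857 -0.0016  0.05  ] L 0.1080 th 37.5 [ 0.4123 -0.1463  0.1599]
[ 0.086  -0.0016  0.055 ] L 0.1113 th 39.4 [ 0.4121 -0.1466  0.1549]
[ 0.0862 -0.0016  0.06  ] L 0.1147 th 41.3 [ 0.4118 -0.1468  0.1499]
[ 0.0865 -0.0016  0.065 ] L 0.1183 th 43.0 [ 0.4116 -0.1471  0.1449]
[array([ 0.407 , -0.1741,  0.012 ]), array([ 0.4082, -0.1157,  0.012 ]), array([ 0.5496, -0.171 ,  0.012 ]), array([ 0.565 , -0.1131,  0.012 ])]
```

```bash
python3 -m jog '[[[0,0,-0.5,0,0],[0,0,-0.6,0,0],[0,0,-0.6,0,0],[0,0,-0.5,0,0],[0,0,-0.2,0,0],[0,0,0,0,0]]]' && python3 -m jog '[[[0,0,-0.11,0.04,0],[0,0,-0.11,0.04,0],[0,0,-0.11,0.04,0],[0,0,-0.11,0.04,0],[0,0,0,0,0]]]'
```

```text
time: 29.2
ee_pos: [0.4973, -0.1436, 0.0889]
tcp_rot: [-177.0, -0.1, 178.9]
wrist_force: [0.4, -0.6, -0.6]
opening: 0.0151
grasp_force: 27.6
time: 29.7
ee_pos: [0.4971, -0.1442, 0.0673]
tcp_rot: [-177.0, -0.1, 179.7]
wrist_force: [-1.8, -0.8, -0.2]
opening: 0.0157
grasp_force: 22.8
```

```bash
python3 -m jog '[[[0,0,-0.108,0.04,0],[0,0,-0.108,0.04,0],[0,0,-0.108,0.04,0],[0,0,0,0,0]]]' && python3 -m jog '[[[0,0,-0.108,0.04,0],[0,0,-0.108,0.04,0],[0,0,-0.108,0.04,0],[0,0,-0.07,0.02,0],[0,0,0,0,0],[0,0,0,0,0]]]'
python3 - <<'E'
from h import *
p=camera_params("wrist"); state(); im=camera("wrist"); cv2.imwrite("pics/wrist12.png",im); hsv=cv2.cvtColor(im,cv2.COLOR_BGR2HSV)
for v in range(16,130,6): print(v,"".join("#" if hsv[v,u,1]<45 and hsv[v,u,2]>110 else "+" if hsv[v,u,1]<45 and hsv[v,u,2]>50 else "o" if hsv[v,u,1]>90 and hsv[v,u,2]>60 else "." for u in range(270,380,2)))
E
```

```text
time: 30.1
ee_pos: [0.4972, -0.1441, 0.0509]
tcp_rot: [-177.0, -0.0, -179.7]
wrist_force: [-0.9, -1.1, 0.6]
opening: 0.0156
grasp_force: 22.7
time: 30.7
ee_pos: [0.4974, -0.1441, 0.0318]
tcp_rot: [-177.0, -0.0, -179.0]
wrist_force: [0.3, 0.3, -1.4]
opening: 0.0156
grasp_force: 22.6
{'time': 30.7, 'ee_pos': [0.497, -0.144, 0.032], 'tcp_rot': [-176.976, -0.009, -179.002], 'wrist_force': [0.287, 0.253, -1.442], 'opening': 0.016, 'grasp_force': 22.599}
16 .......................................................
22 .......................................................
28 .......................................................
34 .......................................................
40 .......................................................
46 .......................................................
52 .......................................................
58 ......................######...........................
64 .....................#########.........................
70 ....................##########.........................
76 ....................##########+........................
82 ....................##########+........................
88 oooooooooooooooooooo##########.oooooooooooooooooooooooo
94 oooooooooooooooooooo##########.oooooooooooooooooooooooo
100 oooooooooooooooooooo##########.oooooooooooooooooooooooo
106 oooooooooooooooooooo#########+.oooooooooooooooooooooooo
112 oooooooooooooooooooo#########+.oooooooooooooooooooooooo
118 oooooooooooooooooooo#########+.oooooooooooooooooooooooo
124 oooooooooooooooooooo######++++.oooooooooooooooooooooooo
```

Run:
```python
from h import *
p=camera_params("wrist"); tc=np.array(p["tool_from_camera"])
from scipy.optimize import brentq
for name in ("w6","wrist11","wrist12"):
    hs=cv2.cvtColor(cv2.imread(f"pics/{name}.png"),cv2.COLOR_BGR2HSV); col=hs[:250,317:323].mean(1); row=next(v for v in range(10,200) if (hs[v:v+4,317:323,1]<45).all())
    Rm=np.linalg.inv(tc)
    def f(th,L=.1048):
        # top edge of tip end: axis point plus 3 mm up-normal
        q=np.array([L*np.cos(th)+.0*np.sin(th),-.0015,-.0157+L*np.sin(th),1]); c=Rm@q; return p["fy"]*c[1]/c[2]+p["cy"]-row
    print(name,row,np.degrees(brentq(f,-.5,1.2)))
```

```text
Traceback (most recent call last):
ValueError: f(a) and f(b) must have different signs
```

Run:
```python
from h import *
p=camera_params("wrist"); tc=np.linalg.inv(np.array(p["tool_from_camera"]))
for name in ("w6","wrist11","wrist12"):
    hs=cv2.cvtColor(cv2.imread(f"pics/{name}.png"),cv2.COLOR_BGR2HSV); print(name,next(v for v in range(10,200) if (hs[v:v+4,317:323,1]<45).all()))
for th in range(-15,41,5):
    t=np.radians(th); c=tc@[.1048*np.cos(t),-.0015,-.0157+.1048*np.sin(t),1]; print(th,np.round(p["fy"]*c[1]/c[2]+p["cy"],1),"stem width px %.1f"%(p["fx"]*.007/c[2]))
```

```text
w6 38
wrist11 115
wrist12 54
-15 28.6 stem width px 27.7
-10 29.6 stem width px 25.4
-5 33.5 stem width px 23.4
0 39.7 stem width px 21.7
5 47.6 stem width px 20.1
10 56.8 stem width px 18.7
15 66.8 stem width px 17.5
20 77.6 stem width px 16.4
25 88.8 stem width px 15.5
30 100.4 stem width px 14.7
35 112.3 stem width px 14.0
40 124.3 stem width px 13.3
```

```bash
python3 -m jog '[[[0,0,-0.03,0,0],[0,0,-0.02,0,0],[0,0,0,0,0],[0,0,0,0,0]]]' && python3 -m jog '[[[0,0,0,0,0.1],[0,0,0,0,0.3],[0,0,0,0,0.3],[0,0,0,0,0.4],[0,0,0,0,0.4],[0,0,0,0,0.4],[0,0,0,0,0.4],[0,0,0,0,0.4]]]'
python3 - <<'E'
from h import *
state(); im=camera("wrist"); cv2.imwrite("pics/wrist13.png",im); 
for name in ("w6","wrist12","wrist13"):
    hs=cv2.cvtColor(cv2.imread(f"pics/{name}.png"),cv2.COLOR_BGR2HSV); row=next((v for v in range(10,200) if (hs[v:v+4,317:323,1]<45).all()),None)
    w=[int((hs[v,280:360,1]<45).sum()) for v in range(row,300,10)]; print(name,row,w)
    for v in range(230,300,4): print(v,"".join("#" if hs[v,u,1]<45 and hs[v,u,2]>110 else "+" if hs[v,u,1]<45 and hs[v,u,2]>50 else "." for u in range(270,380,3)))
E
```

```text
time: 31.15
ee_pos: [0.4976, -0.1442, 0.0305]
tcp_rot: [-177.0, 0.0, -179.0]
wrist_force: [-4.2, 0.8, 9.0]
opening: 0.0155
grasp_force: 23.9
time: 31.95
ee_pos: [0.4978, -0.1442, 0.0297]
tcp_rot: [-177.0, 0.0, -179.0]
wrist_force: [-0.0, 0.1, -0.9]
opening: 0.0341
grasp_force: 0.0
{'time': 31.95, 'ee_pos': [0.498, -0.144, 0.03], 'tcp_rot': [-176.959, 0.045, -179.001], 'wrist_force': [-0.031, 0.086, -0.916], 'opening': 0.034, 'grasp_force': 0.0}
w6 38 [8, 18, 22, 22, 22, 22, 22, 22, 20, 20, 20, 20, 19, 19, 19, 19, 19, 18, 18, 18, 18, 31, 80, 80, 80, 76, 66]
230 ..............++++++.................
234 ..............++++++.................
238 ..............++++++.................
242 ..............++++++.................
246 ..............++++++.................
250 ........#+++++++++++++++++...........
254 .....++++++++++++++++++++++++........
258 ....++++++++++++++++++++++++++.......
262 ...++++++++++++++++++++++++++++......
266 ...++++++++++++++++++++++++++++......
270 ...++++++++++++++++++++++++++++......
274 ...#+++++++++++++++++++++++++++......
278 ...#+++++++++++++++++++++++++
[... 1252 characters left out ...]
.....++++++.................
238 ..............++++++.................
242 ..............++++++.................
246 ..............++++++.................
250 ..............++++++.................
254 ..............++++++.................
258 ........+++++++++++++++++............
262 .....+++++++++++++++++++++++.........
266 ....++++++++++++++++++++++++++.......
270 ...+++++++++++++++++++++++++++.......
274 ...+++++++++++++++++++++++++++.......
278 ...+++++++++++++++++++++++++++.......
282 ...+++++++++++++++++++++++++++.......
286 ...+++++++++++++++++++++++++++.......
290 ++.+++++++++++++++++++++++++++..++++.
294 ++..++++++++++++++++++++++++++..++++.
298 ++...++++++++++++++++++++++++....++++
```

```bash
python3 -m jog '[[[0,0,0,0,0],[0,0,0,0,0],[0,0,0,0,0],[0,0,0,0,0],[0,0,0,0,0],[0,0,0,0,0],[0,0,0,0,0]]]' 40 && python3 -m jog '[[[0,0,0.2,0,0],[0,0,0.5,0,0],[0,0,0.7,0,0],[0,0,0.8,0,0],[0,0,0.8,0,0],[0,0,0.8,0,0],[0,0,0.6,0,0],[0,0,0.3,0,0]]]' && python3 -m jog '[[[0,0,0,0,0],[0,0,0,0,0],[0,0,0,0,0],[0,0,0,0,0],[0,0,0,0,0]]]'
python3 - <<'E'
from h import *
state()
for n in("wrist","scene","top"): cv2.imwrite(f"pics/{n}14.png",camera(n))
hs=cv2.cvtColor(cv2.imread("pics/wrist14.png"),cv2.COLOR_BGR2HSV); row=next((v for v in range(10,200) if (hs[v:v+4,317:323,1]<45).all()),None); print(row,[int((hs[v,280:360,1]<45).sum()) for v in range(row,300,10)])
p=camera_params("wrist"); tc=np.linalg.inv(np.array(p["tool_from_camera"])); W=wristT(p)@tc
# predicted scene pixels of tip/dial for L, theta candidates, and actual scene steel/white pixels
s=camera_params("scene"); Si=np.linalg.inv(np.array(s["T"]))
def pr(q): c=Si@W@np.r_[q,1]; return np.round([s["fx"]*c[0]/c[2]+s["cx"],s["fy"]*c[1]/c[2]+s["cy"]],1)
for th in(-10,-5,0,5,10):
    t=np.radians(th); print(th,"tip",pr([.099*np.cos(t),-.0015,-.0157+.099*np.sin(t)]),"dial",pr([-.068*np.cos(t),0,-.0157-.068*np.sin(t)]))
a=cv2.imread("pics/scene14.png"); b=cv2.imread("pics/scene11.png")
hs=cv2.cvtColor(a,cv2.COLOR_BGR2HSV)
u0,v0=pr([.099,0,-.0157]).astype(int)
for v in range(v0-24,v0+30,2): print(v,"".join("#" if hs[v,u,1]<45 and hs[v,u,2]>110 else "+" if hs[v,u,1]<45 and hs[v,u,2]>50 else "." for u in range(u0-50,u0+20)),u0-50)
E
```

```text
time: 32.7
ee_pos: [0.4978, -0.1443, 0.0298]
tcp_rot: [-177.0, 0.1, -179.0]
wrist_force: [-0.5, -0.5, 2.4]
opening: 0.015
grasp_force: 41.8
time: 33.5
ee_pos: [0.4981, -0.1442, 0.2684]
tcp_rot: [-176.9, 0.3, -179.0]
wrist_force: [-0.6, 0.3, -1.4]
opening: 0.0154
grasp_force: 41.4
time: 34.0
ee_pos: [0.4975, -0.1441, 0.2639]
tcp_rot: [-177.0, -0.0, -179.0]
wrist_force: [0.2, 0.3, -1.1]
opening: 0.0154
grasp_force: 41.4
{'time': 34.0, 'ee_pos': [0.497, -0.144, 0.264], 'tcp_rot': [-176.981, -0.028, -179.002], 'wrist_force': [0.211, 0.292, -1.079], 'opening': 0.015, 'grasp_force': 41.42}
52 [8, 18, 22, 21, 21, 21, 21, 20, 20, 20, 19, 18, 18, 18, 18, 18, 18, 18, 18, 17, 17, 70, 80, 80, 79]
-10 tip [324.3 109.4] dial [264.3 154.8]
-5 tip [324.5 112.8] dial [263.9 152.5]
0 tip [324.4 116.4] dial [263.7 150.1]
5 tip [324. 120.] dial [263.6 147.5]
10 tip [323.5 123.6] dial [263.8 144.8]
92 ...................................................................... 274
94 ...................................................................... 274
96 ..................................................
[... 1219 characters left out ...]
+++............................................................. 274
130 ......+++......+...................................................... 274
132 ......+++.....+++..........+++........................................ 274
134 ......+.......++++........++++........................................ 274
136 ..............++++........++++........................................ 274
138 ..............++++........++.......................................... 274
140 ...............+++.................................................... 274
142 ...............+++.....+.............................................. 274
144 ...............+++..+................................................. 274
```

Run:
```python
from h import *
for n in("top3","top14"):
    i=cv2.imread(f"pics/{n}.png"); hs=cv2.cvtColor(i,cv2.COLOR_BGR2HSV); m=cv2.inRange(hs,(0,0,0),(180,70,110)); m[:190]=0;m[300:]=0;m[:,:215]=0;m[:,312:]=0
    print(n,cv2.minAreaRect(max(cv2.findContours(m,0,1)[0],key=cv2.contourArea)))
print(np.abs(sensors.get_obs()["qd"]).max())
from workcell import ticket; print(ticket.job_done())
```

```text
top3 ((259.9307861328125, 245.94618225097656), (59.41263198852539, 40.80742645263672), 82.87498474121094)
top14 ((259.9461975097656, 246.0692596435547), (59.660709381103516, 40.80742645263672), 82.87498474121094)
0.17853452303443834
the job is handed in; nothing more can be done
None
```

I turned the sleeve to within about 2° of the pointer, slid the stem in until the collar stopped on the mouth (under 9 N) and held it there for about a second, then drew it out. I handed the job in at about 34 s with the thermometer held level about 28 cm above the ledge; no verdict came back.

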